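Open the hardness tester's fuse box

ROBOT

A 7-joint arm with a two-finger parallel gripper is mounted at the origin on the work surface. World frame = base frame: x ahead of the robot, y to its left, z up, the work surface at z = 0. Lengths are in m, angles in rad, forces in N, time in s.
With the tool pointing down it reaches from about 0.425 to 1.025 m from the base axis. Payload 9.4 kg.
Tool frame: the origin (TCP) lies at the very end of the fingers, on their centre line; the grasp point (between the pads) lies 19 mm behind it; z points along the fingers, y is the line along which they close (so a half turn about z gives the same grasp; the last joint's range is limited). The gripper opens to 93 mm and grips with 3 to 60 N. Pads are 15 mm wide; open, the fingers measure 128 mm over their backs; the gripper's body (75 mm by 188 mm) begins 65 mm behind the grasp point.
Start: joints at [1.193, 0.599, -0.003, 1.599, 0.002, 0.943, -0.08], TCP at [0.215, -0.692, 0.219] pointing down, gripper open.
Joint ranges: [-2.57, 2.57], [-0.35, 1.97], [-1.29, 1.29], [0.11, 2.56], [-1.05, 4.19], [0.11, 1.86], [-2.63, 2.63]. Speed limits (rad/s): [2.22, 2.22, 3.01, 3.01, 3.14, 3.14, 3.14].

INTERFACE

Orientations are given as a unit quaternion [x, y, z, w].
In Python, from workcell import env gives the robot as it stands. The module is installed in compiled form; this text tells all that it offers.
- The arm moves only by the tool jog_arm, never from a script. Its argument "deltas" is a list of rows, each a list of 3 entries, a list of its own where there are three numbers: the shift along the tool's x, y, z in m, then the turn about the tool's z in degrees, then the opening, from -1 (shut) to 1 (fully open), so that 0 is half open. A call has 1 to 8 rows; each row shifts and turns the commanded pose from where the row before left it, along the tool's axes as they then stand; what a row does not reach is not made up. A row lasts 1/12 s, in which the tool goes at most 41.7 mm and 7.16 degrees, less where a joint would pass 70% of its speed; a pose out of reach is approached as far as the arm can. A call with a gripper value outside its range is refused whole. The fingers move at their own pace and stop on an object; "grip_force" is the grip in N (left out, the last holds). Time passes only in rows, so rows that do not move let the fingers close. It gives the time, the measured TCP pose, the force, the opening and the grip force at its end, in the units of the state.
- env.sense(): the state, without advancing time (a new reading comes with each control period).
- env.get_image(name): name is "scene" or "top"; returns a dict with "color" (480x640x3 uint8, red, green, blue), "fx", "fy", "cx", "cy" (pixels), "R" (3x3) and "t" (3): a world point X has camera coordinates R X + t. Camera axes: x right, y down, z forward; pixel columns grow to the right and rows downward; lengths in m; the calibration is good to about 2 mm. A picture is of the moment at which its call begins. There is no depth.
- env.hand_in(): hands the job in; it is judged then, once.
Trained networks look in the newest picture that a camera, given by its name, has taken for a name from the list of things; names that differ only in an ending like _2 or _b are one class to them, and where a whole thing is asked for, a point or a joint stands for the part that bears it (a point fixed in the world has none). Each returns a list of dicts, best first, with "conf" (0 to 1); they miss things now and then, are a little off and sometimes report something else, mostly with a low value. They report only what shows in the picture. A call takes as long as a camera call. They do not tell look-alikes from the thing itself.
- env.recognise(camera, name): "bbox" ([left, top, right, bottom] in pixels, round what is visible of it).
- env.regions_of(camera, name): "mask" (480x640 bool, what is visible of it) and "bbox" ([left, top, right, bottom] in pixels, round what is visible of it).
- env.mark_of(camera, name): "uv" ([column, row] in pixels: a listed point, or the origin of a listed thing).
The state is a dict: "t": time; "joint_pos": joint angles; "qvel": joint speeds; "effort": joint torques, N m; "tool_pos": TCP position; "tool_rot": TCP orientation; "force": force on the tool from outside, world axes, zero at the start; "ft_torque": the same for the moment, N m; "finger_gap": finger opening in m; "gripper_force": force on a finger pad.
Only numpy, scipy, OpenCV 4.12 (cv2) and the standard library are available. Lean on these libraries where they do the work, as an engineer would, in place of code of your own. Each camera call takes 0.05 s, during which the arm holds its last target. There are 200 camera calls.

TASK

Open the long fuse box so that its fuses can be checked: lift its cover plate straight up off the two pins by the bar handle, and lay it gently, flat and handle up, in the shallow steel tray, without dropping it. Leave the small square junction box closed.

Things in the scene. Friction and masses are not known exactly. Their poses are not given: they have to be found in the camera images.
- fuse_cover: The cover to lift: loose oblong aluminium plate, 144 (its x) x 94 x 4 mm, about 0.2 kg, with a black bar handle along x over its middle: 70 mm long, 12 mm wide, bar from 18 to 38 mm above the underside, on two posts. It lies on the fuse box's rim; 14 mm square holes at x = +-54 mm surround the pins. Origin: centre of its underside; z up. Same if turned half round.
- fuse_box: The long cream fuse box, fixed, 140 (x) x 90 x 60 mm high, open on top below its cover, ceramic fuses inside, a black cable gland on one short end. Two upright 8 mm steel pins with tapered tips at x = +-54 mm reach 18 mm above the rim. Origin: centre of its underside; the rim, where the cover's underside lies, is at z = 60 mm.
- tray: The shallow empty steel tray, fixed, 220 (x) x 170 mm outside, 212 x 162 mm inside, 18 mm high. Origin: centre of its underside; its inner floor is 4 mm above that.
- junction_cover: Leave alone: the other cover, a square aluminium plate 94 x 94 x 4 mm with a round black knob (28 mm wide, top 33 mm above the underside), on the small square cream junction box (90 x 90 x 60 mm high). Origin: centre of the plate's underside.
Things that resemble listed ones, but are neither listed nor needed, are in the scene too. Leave any pink or turquoise look-alike of the fuse_box alone.

How it is judged:
On the way:
1. the fuse box cover is lifted straight up, level, clear of its pins (z of fuse_cover in the frame of fuse_box above 0.08 m and horizontal distance between fuse_cover and fuse_box below 0.04 m and angle between fuse_cover's own z axis and vertical below 0.35 rad), for 0.05 s.
At the end, for the whole second after the job is handed in: The fuse box cover lies at rest in the tray, flat on its floor (underside within 7 mm of it, tilted less than 7 degrees), handle up, its middle within 60 mm of the tray's middle; the junction box cover is still seated, moved less than 15 mm (horizontal distance between fuse_cover and tray below 0.06 m and z of fuse_cover in the frame of tray below 0.012 m and angle between fuse_cover's own z axis and vertical below 0.12 rad and linear speed of fuse_cover below 0.02 m/s and distance of junction_cover from where it was at the start of the episode below 0.015 m); the robot touches nothing.
It fails at once if the junction box cover is moved by more than 15 mm (distance of junction_cover from where it was at the start of the episode above 0.015 m).
It fails at once if the fuse box cover is dropped or slammed into the tray (faster than 0.6 m/s within 60 mm of its floor) (horizontal distance between fuse_cover and tray below 0.1 m and z of fuse_cover in the frame of tray below 0.065 m and linear speed of fuse_cover above 0.6 m/s).
It also fails if it takes over 40 s, if anything falls off the work surface, if the arm or the gripper's body presses on something with over 40 N, if the wrist force passes 120 N, or if a joint passes its speed limit or range.

## Working session

There is one attempt and no reset: what is moved stays moved. The work goes in short steps, Python scripts to look and compute and a tool call to move; the robot and the scene stay as the last step left them, time stands still between calls to the robot, and variables do not carry over. Pictures are saved under pics/ and viewed, at most 10 in all, crops included, and the job is handed in when it is done.

Besides the shell and the picture viewer there is one more tool, called in YAML: its name, and indented under it one key for each argument. jog_arm: Moves the arm, as the interface text tells. Its arguments: {"type":"object","properties":{"deltas":{"type":"array"},"grip_force":{"type":"number"}},"required":["deltas"]}

```bash
mkdir -p pics
cat > h.py <<'E'
import numpy as np, cv2
from workcell import env
def ray(im,uv,z):
    R=np.array(im["R"]);t=np.array(im["t"]);d=R.T@np.array([(uv[0]-im["cx"])/im["fx"],(uv[1]-im["cy"])/im["fy"],1]);c=-R.T@t
    return c+d*(z-c[2])/d[2]
def save(im,n): cv2.imwrite("pics/"+n,im["color"][:,:,::-1])
E
python3 - <<'E'
from h import *
for c in ("scene","top"):
    im=env.get_image(c); save(im,c+"0.png")
    for n,z in (("fuse_cover",.06),("fuse_box",0),("tray",0),("junction_cover",.06)):
        for r in env.mark_of(c,n)[:4]: print(c,n,round(r["conf"],2),np.round(r["uv"]),np.round(ray(im,r["uv"],z),3))
s=env.sense();print(s["t"],s["tool_pos"],s["tool_rot"],s["finger_gap"])
E
```

```text
scene fuse_cover 0.87 [289. 275.] [ 0.524 -0.004  0.06 ]
scene fuse_box 0.77 [161. 222.] [ 0.287 -0.382  0.   ]
scene fuse_box 0.69 [293. 303.] [0.532 0.004 0.   ]
scene tray 0.84 [425. 324.] [0.548 0.261 0.   ]
scene junction_cover 0.68 [137. 263.] [ 0.539 -0.311  0.06 ]
top fuse_box 0.92 [489. 298.] [ 0.288 -0.381  0.   ]
top fuse_box 0.82 [147. 289.] [0.33  0.427 0.   ]
top tray 0.57 [221. 198.] [0.546 0.249 0.   ]
top junction_cover 0.85 [466. 196.] [ 0.519 -0.329  0.06 ]
0.5 [ 0.21480799 -0.69244555  0.21857775] [ 9.88710065e-01  1.49841274e-01 -1.20537705e-05 -1.88938898e-05] 0.0932525245555526
```

View pics/top0.png

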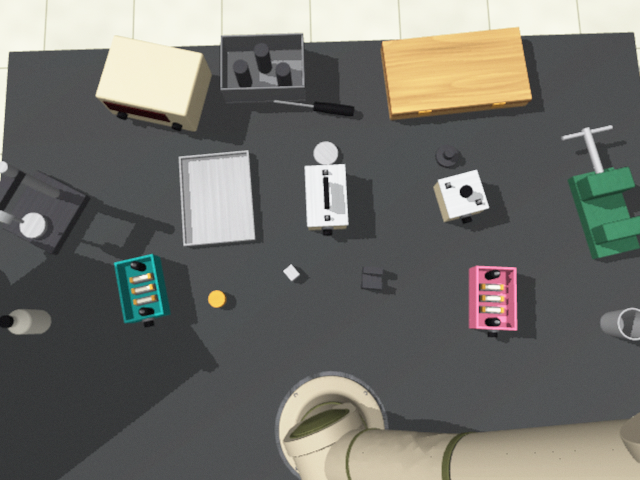

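View pics/scene0.png

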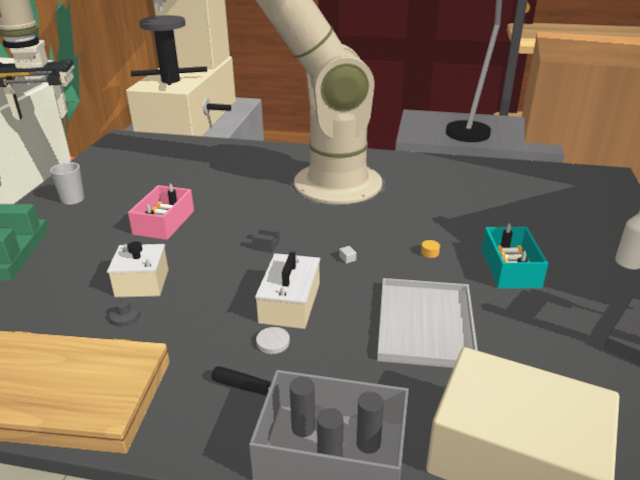

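Both views show one oblong aluminium cover with a bar handle, on the cream box: top (327,195), scene (289,275). The other candidates don't fit. Pink (493,298) and turquoise (140,289) are open look-alikes, and the square junction box at (463,195) has a knob. The tray is at top (217,198). I'll confirm with an enlarged crop and measure the headings.

Run:
```python
from h import *
im=env.get_image("top")
cv2.imwrite("pics/crop.png",cv2.resize(im["color"][130:260,160:360,::-1],None,fx=4,fy=4,interpolation=cv2.INTER_CUBIC))
def rect(m,z,l):
    c,_=cv2.findContours(m.astype(np.uint8),0,2); c=max(c,key=cv2.contourArea)[:,0]
    P=np.array([ray(im,p,z)[:2] for p in c],np.float32)
    (ctr,(w,h),a)=cv2.minAreaRect(P); a=a if w>h else a+90
    print(l,np.round(ctr,4),np.round((w,h),3),"long axis deg",round((a+90)%180-90,1))
for r in env.regions_of("top","fuse_cover")[:2]: print(r["conf"],r["bbox"]); rect(r["mask"],.064,"cover")
for r in env.regions_of("top","tray")[:2]: print(r["conf"],r["bbox"]); rect(r["mask"],.018,"tray")
g=im["color"].max(2); m=np.zeros(g.shape,bool); m[172:216,315:338]=g[172:216,315:338]<70
rect(m,.098,"handle z=.098")
b=np.zeros(g.shape,bool); b[160:230,300:352]=g[160:230,300:352]>170
b=cv2.morphologyEx(b.astype(np.uint8),cv2.MORPH_CLOSE,np.ones((9,9))); rect(b,.064,"bright plate")
print("cam",-np.array(im["R"]).T@im["t"])
s=env.sense(); from scipy.spatial.transform import Rotation as Q
print(Q.from_quat(s["tool_rot"]).as_matrix().round(3))
```

```text
0.6 [307.0, 163.9, 350.0, 227.0]
cover [ 0.532  -0.0062] [0.146 0.095] long axis deg 0.8
0.64 [180.4, 150.9, 257.9, 246.5]
tray [0.544  0.2571] [0.225 0.176] long axis deg 3.8
handle z=.098 [ 0.528  -0.0045] [0.009 0.069] long axis deg -1.7
bright plate [ 0.5377 -0.0045] [0.157 0.095] long axis deg 0.7
cam [0.23895783 0.01705009 1.29217746]
[[ 0.955  0.296 -0.   ]
 [ 0.296 -0.955 -0.   ]
 [-0.     0.    -1.   ]]
```

View pics/crop.png

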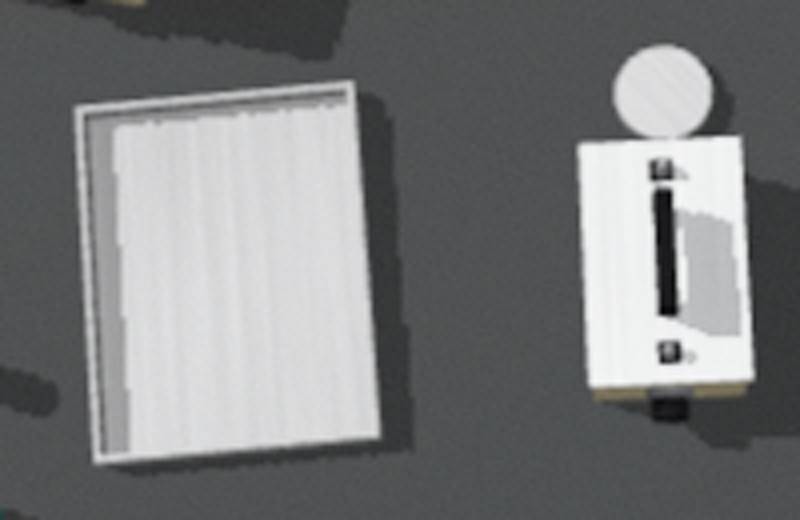

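The crop confirms it: an oblong aluminium plate with a bar handle along its length (crop 665,252), two pins through holes (661,168 and 669,352), and a gland on the near end. It's centred at about (0.530, -0.005) with a heading of about 2.5°. The tray is at (0.544, 0.257) with a heading of about 3.8°. First I'll turn the tool, then travel.

jog_arm:
  deltas:
    - [[0,0,0],4.9,1]
    - [[0,0,0],4.9,1]
    - [[0,0,0],4.9,1]
    - [[0.0164,-0.032,0],0,1]
    - [[0.0164,-0.032,0],0,1]
    - [[0.0164,-0.032,0],0,1]
    - [[0.0164,-0.032,0],0,1]
    - [[0.0164,-0.032,0],0,1]
  grip_force: 30

```text
t: 1.32
tool_pos: [0.2901, -0.5274, 0.2187]
tool_rot: [1.0, 0.022, 0.0, 0.0]
force: [1.1, -0.1, 0.2]
finger_gap: 0.0934
gripper_force: 0.0
```

jog_arm:
  deltas:
    - [[0.0164,-0.032,0],0,1]
    - [[0.0164,-0.032,0],0,1]
    - [[0.0164,-0.032,0],0,1]
    - [[0.0164,-0.032,0],0,1]
    - [[0.0164,-0.032,0],0,1]
    - [[0.0164,-0.032,0],0,1]
    - [[0.0164,-0.032,0],0,1]
    - [[0.0164,-0.032,0],0,1]

```text
t: 1.98
tool_pos: [0.4099, -0.2659, 0.2189]
tool_rot: [1.0, 0.022, 0.0, 0.0]
force: [0.2, -0.1, 0.3]
finger_gap: 0.0931
gripper_force: 0.0
```

jog_arm:
  deltas:
    - [[0.0164,-0.032,0],0,1]
    - [[0.0164,-0.032,0],0,1]
    - [[0.0164,-0.032,0],0,1]
    - [[0.0164,-0.032,0],0,1]
    - [[0.0164,-0.032,0],0,1]
    - [[0.0164,-0.032,0],0,1]
    - [[0,0,0],0,1]
    - [[0,0,0],0,1]

```text
t: 2.65
tool_pos: [0.5, -0.0692, 0.2186]
tool_rot: [1.0, 0.024, 0.0, -0.0]
force: [-1.3, -0.5, 0.2]
finger_gap: 0.093
gripper_force: 0.0
```

jog_arm:
  deltas:
    - [[0.0164,-0.032,0],0,1]
    - [[0.0164,-0.032,0],0,1]
    - [[0,0,0.03],0,1]
    - [[0,0,0.03],0,1]
    - [[0,0,0.03],0,1]
    - [[0,0,0.015],0,1]
    - [[0,0,0],0,1]
    - [[0,0,0],0,1]

```text
t: 3.32
tool_pos: [0.5285, -0.0073, 0.1133]
tool_rot: [1.0, 0.021, -0.001, 0.0]
force: [-0.7, 0.1, 0.9]
finger_gap: 0.0925
gripper_force: 0.0
```

Run:
```python
from h import *
s=env.sense(); im=env.get_image("scene")
cv2.imwrite("pics/near.png",cv2.resize(im["color"][170:350,190:400,::-1],None,fx=3.3,fy=3.3,interpolation=cv2.INTER_CUBIC))
def px(X): c=np.array(im["R"])@X+im["t"]; return (c[0]/c[2]*im["fx"]+im["cx"],c[1]/c[2]*im["fy"]+im["cy"])
print(s["tool_pos"],"predicted handle top ends, crop px",[np.round((np.array(px(np.array([.53+k*.035,-.005+k*.0015,.098])))-[190,170])*3.3) for k in(-1,1)])
```

```text
[ 0.52849839 -0.00725446  0.11330395] predicted handle top ends, crop px [array([332., 265.]), array([307., 334.])]
```

View pics/near.png

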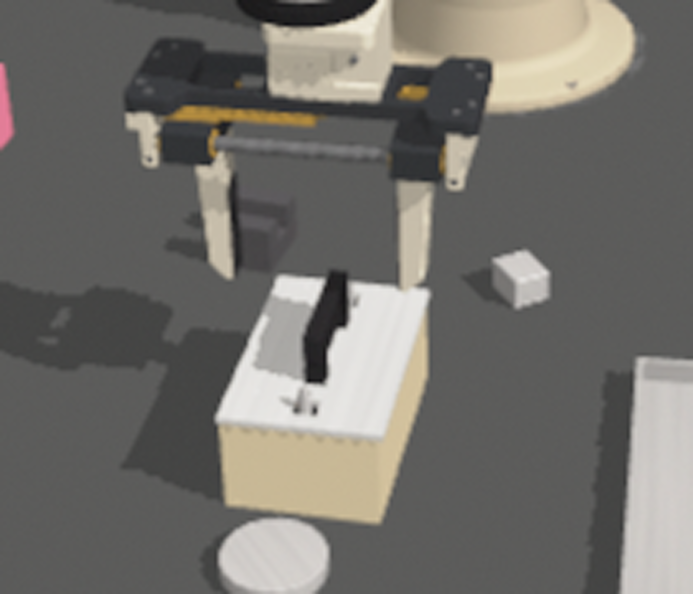

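The fingers straddle the handle. The handle top is at crop (338,271) to (316,335), about 4 mm further +y than predicted. I'll shift 4 mm, descend and close.

jog_arm:
  deltas:
    - [[0.001,-0.0045,0.01],0,1]
    - [[0,0,0.015],0,1]
    - [[0,0,0.01],0,1]
    - [[0,0,0.007],0,1]
    - [[0,0,0],0,1]
    - [[0,0,0],0,1]

```text
t: 3.87
tool_pos: [0.5299, -0.0014, 0.0715]
tool_rot: [1.0, 0.022, -0.0, 0.0]
force: [0.2, 0.1, 0.4]
finger_gap: 0.0931
gripper_force: 0.0
```

jog_arm:
  deltas:
    - [[0,0,0],0,-0.3]
    - [[0,0,0],0,-0.5]
    - [[0,0,0],0,-0.6]
    - [[0,0,0],0,-0.7]
    - [[0,0,0],0,-1]
    - [[0,0,0],0,-1]
    - [[0,0,0],0,-1]
    - [[0,0,0],0,-1]

```text
t: 4.53
tool_pos: [0.5299, -0.0013, 0.0716]
tool_rot: [1.0, 0.022, -0.0, -0.0]
force: [0.0, -0.2, -0.7]
finger_gap: 0.044
gripper_force: 0.0
```

jog_arm:
  deltas:
    - [[0,0,0],0,-1]
    - [[0,0,0],0,-1]
    - [[0,0,0],0,-1]
    - [[0,0,0],0,-1]
    - [[0,0,0],0,-1]
    - [[0,0,0],0,-1]
    - [[0,0,0],0,-1]
    - [[0,0,0],0,-1]

```text
t: 5.2
tool_pos: [0.5299, -0.0016, 0.0716]
tool_rot: [1.0, 0.022, -0.0, 0.0]
force: [0.0, -2.2, -1.0]
finger_gap: 0.0118
gripper_force: 29.9
```

Gripped at 11.8 mm, which matches the bar. Lifting straight up.

jog_arm:
  deltas:
    - [[0,0,-0.005],0,-1]
    - [[0,0,-0.008],0,-1]
    - [[0,0,-0.01],0,-1]
    - [[0,0,-0.01],0,-1]
    - [[0,0,-0.015],0,-1]
    - [[0,0,-0.02],0,-1]
    - [[0,0,-0.02],0,-1]
    - [[0,0,-0.012],0,-1]

```text
t: 5.87
tool_pos: [0.5305, -0.001, 0.1746]
tool_rot: [1.0, 0.022, 0.001, -0.0]
force: [0.2, 0.2, -2.2]
finger_gap: 0.0114
gripper_force: 29.9
```

Run:
```python
from h import *
im=env.get_image("scene"); s=env.sense(); print(s["tool_pos"],s["force"],s["finger_gap"])
cv2.imwrite("pics/lift.png",cv2.resize(im["color"][130:370,190:490,::-1],None,fx=2.4,fy=2.4,interpolation=cv2.INTER_CUBIC))
for r in env.mark_of("scene","tray")[:2]: print(r["conf"],ray(im,r["uv"],0).round(3))
```

```text
[ 0.53138249 -0.00099498  0.17608941] [ 0.23519296 -0.19305103 -1.20553237] 0.011786211843389372
0.69 [0.549 0.265 0.   ]
```

View pics/lift.png

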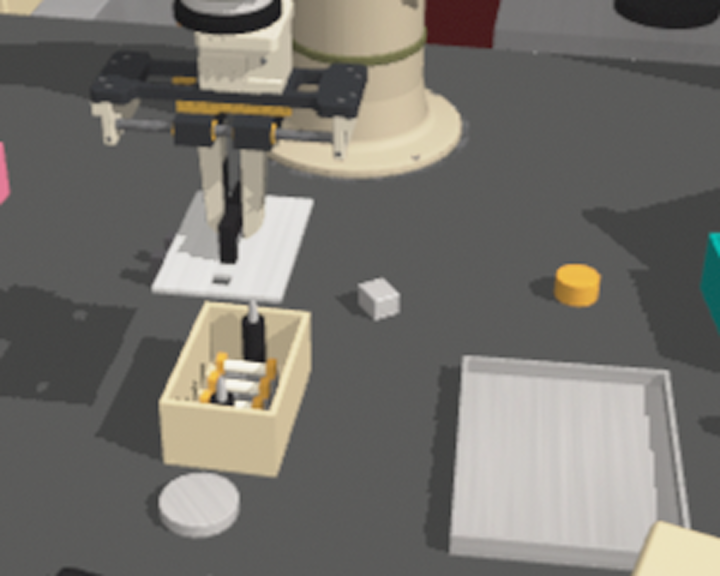

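The cover hangs level and clear of its pins, centred over the open box, and the fuses are visible. The tray spans lift-crop (455,360)–(690,560). Carrying it over now.

jog_arm:
  deltas:
    - [[0.001,-0.01,0],0,-1]
    - [[0.003,-0.025,0],0,-1]
    - [[0.003,-0.031,0],0,-1]
    - [[0.003,-0.031,0],0,-1]
    - [[0.003,-0.031,0],0,-1]
    - [[0.003,-0.031,0],0,-1]
    - [[0.003,-0.031,0],0,-1]
    - [[0.003,-0.031,0],0,-1]

```text
t: 6.63
tool_pos: [0.541, 0.2228, 0.1704]
tool_rot: [1.0, 0.023, -0.001, 0.0]
force: [0.9, 0.8, -1.3]
finger_gap: 0.0116
gripper_force: 29.9
```

jog_arm:
  deltas:
    - [[0.003,-0.025,0],0,-1]
    - [[0.001,-0.01,0],-1.2,-1]
    - [[0,0,0],0,-1]
    - [[0,0,0.02],0,-1]
    - [[0,0,0.03],0,-1]
    - [[0,0,0.03],0,-1]
    - [[0,0,0.03],0,-1]
    - [[0,0,0],0,-1]

```text
t: 7.3
tool_pos: [0.5414, 0.2524, 0.0564]
tool_rot: [0.999, 0.032, -0.004, 0.002]
force: [-0.1, -0.9, -1.6]
finger_gap: 0.0115
gripper_force: 29.9
```

Run:
```python
from h import *
im=env.get_image("scene"); s=env.sense(); print(s["tool_pos"],s["force"],s["finger_gap"])
cv2.imwrite("pics/over.png",cv2.resize(im["color"][200:390,330:530,::-1],None,fx=3,fy=3,interpolation=cv2.INTER_CUBIC))
```

```text
[0.54252852 0.25305658 0.05896809] [-0.16977303 -0.92741226 -1.50444546] 0.011766284970271948
```

View pics/over.png

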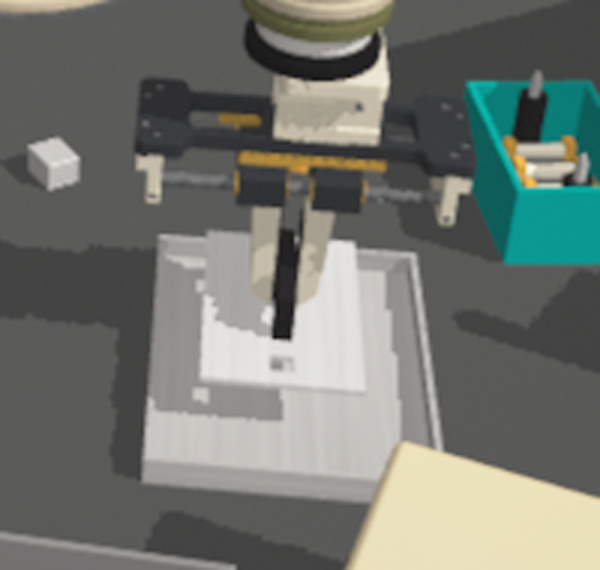

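The cover is level and well inside the tray outline (plate at crop 205–365, tray 150–440). Lowering slowly to the floor.

jog_arm:
  deltas:
    - [[0.002,-0.002,0.01],0,-1]
    - [[0,0,0.01],0,-1]
    - [[0,0,0.008],0,-1]
    - [[0,0,0.005],0,-1]
    - [[0,0,0.003],0,-1]
    - [[0,0,0.002],0,-1]
    - [[0,0,0],0,-1]
    - [[0,0,0],0,-1]

```text
t: 8.02
tool_pos: [0.5465, 0.2578, 0.0238]
tool_rot: [0.999, 0.033, 0.0, -0.0]
force: [-0.2, 0.1, -2.1]
finger_gap: 0.0114
gripper_force: 29.9
```

jog_arm:
  deltas:
    - [[0,0,0.003],0,-1]
    - [[0,0,0.002],0,-1]
    - [[0,0,0.001],0,-1]
    - [[0,0,0.001],0,-1]
    - [[0,0,0],0,-1]
    - [[0,0,0],0,-1]

```text
t: 8.52
tool_pos: [0.5464, 0.2577, 0.0165]
tool_rot: [0.999, 0.033, -0.0, 0.0]
force: [0.7, 0.1, -2.0]
finger_gap: 0.0117
gripper_force: 29.9
```

jog_arm:
  deltas:
    - [[0,0,0.0007],0,-1]
    - [[0,0,0.0007],0,-1]
    - [[0,0,0],0,-1]
    - [[0,0,0],0,-1]

```text
t: 8.85
tool_pos: [0.5465, 0.2577, 0.0156]
tool_rot: [0.999, 0.033, 0.0, -0.0]
force: [-1.0, -0.3, 3.9]
finger_gap: 0.0117
gripper_force: 29.9
```

The force turned from -2 to +3.9 N, so the cover is touching the floor. Opening partway, then retreating up.

jog_arm:
  deltas:
    - [[0,0,0],0,-0.7]
    - [[0,0,0],0,-0.5]
    - [[0,0,0],0,-0.3]
    - [[0,0,0],0,-0.3]
    - [[0,0,0],0,-0.3]
    - [[0,0,0],0,-0.3]
    - [[0,0,0],0,-0.3]
    - [[0,0,0],0,-0.3]

```text
t: 9.52
tool_pos: [0.5464, 0.2577, 0.0151]
tool_rot: [0.999, 0.033, -0.0, 0.0]
force: [0.3, 0.2, 0.1]
finger_gap: 0.0323
gripper_force: 0.0
```

jog_arm:
  deltas:
    - [[0,0,-0.005],0,-0.3]
    - [[0,0,-0.015],0,-0.3]
    - [[0,0,-0.03],0,-0.3]
    - [[0,0,-0.03],0,-0.3]
    - [[0,0,-0.03],0,-0.3]
    - [[0,0,-0.03],0,-0.3]
    - [[0,0,-0.02],0,-0.3]
    - [[0,0,0],0,-0.3]

```text
t: 10.18
tool_pos: [0.5484, 0.2586, 0.1801]
tool_rot: [0.999, 0.032, 0.003, -0.002]
force: [0.4, 0.6, 0.4]
finger_gap: 0.0329
gripper_force: 0.0
```

Run:
```python
from h import *
im=env.get_image("scene"); s=env.sense(); print(s["tool_pos"],s["force"],s["finger_gap"])
cv2.imwrite("pics/end.png",cv2.resize(im["color"][140:390,80:530,::-1],None,fx=1.75,fy=1.75,interpolation=cv2.INTER_CUBIC))
for n,z in(("fuse_cover",.004),("tray",0),("junction_cover",.06)):
    for r in env.mark_of("scene",n)[:2]: print(n,r["conf"],ray(im,r["uv"],z).round(3))
```

```text
[0.54750585 0.2581936  0.17788577] [ 0.15360641 -0.04849732 -0.19921751] 0.0329923972823309
junction_cover 0.9 [ 0.529 -0.318  0.06 ]
```

View pics/end.png

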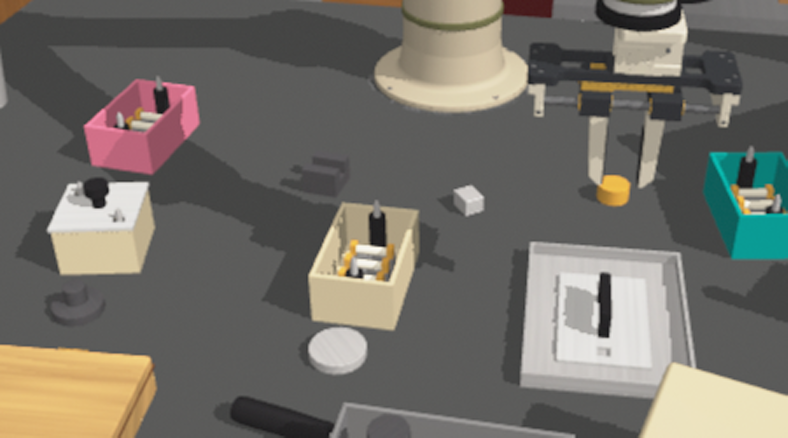

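The cover lies flat and handle up, centred in the tray at crop (603,315). The gripper is clear, and the junction box at (100,215) still has its cover on.

```bash
python3 -c "
from workcell import env
print(env.hand_in())"
```

```text
the job is handed in; nothing more can be done
None
```

The fuse box is open, its cover lies flat and handle up in the middle of the steel tray, the junction box is untouched, and the job was handed in at about 10 s; the hand-in call gave no verdict.

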